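# Load a firing tray with the tray lifter

## Task

Pull the tray lifter out of its storage box by the blade, lay it on the bench, and take it again by its blue handle. Slide the blade under the round firing tray with the crowns, lift the tray off the loading shelf and set it level and centred on the two rails of the firing stand; the gripper itself must not touch the tray, and the tray must not tip over or fall. Draw the blade out, lay the lifter flat on the open bench and let go, leaving everything else where it stands.

Things in the scene. Friction and masses are not known exactly. Their poses are not given: they have to be found in the camera images.
- lifter: Tray lifter (spatula), 195 mm, 150 g. Steel blade 85 x 44 x 4 mm, thinning to 2 mm at the tip. Origin: centre of the blade's underside; x to the tip (42.5 mm), y across, z up. Neck at x = -42 mm, level blue handle from x = -60 to -152 mm, 18 mm wide, 20 mm high. Starts with the handle in the storage box, only the blade showing, its underside 12 mm above the bench.
- lifter_handle (a point): Middle of the lifter's blue handle (x = -106 mm, z = 34 mm in the lifter's frame).
- lifter_tip (a point): Middle of the blade's front edge, at its underside.
- lifter_box: Fixed white box covering the lifter's handle, and in front a narrow grey rest (85 x 26 mm, 12 mm high) under the blade. Origin: on the bench under the middle of the rest; open towards its -x, the way the lifter is pulled out. The box spans x = 48 to 186 mm, 100 mm wide, 74 mm high (84 wide, 68 high inside).
- shelf: Fixed steel loading shelf 160 x 130 mm, top 30 mm above the bench, where the tray starts. Origin: on the bench under the tray's place; it spans x = -95 to +65 mm. The blade enters from -x, moving to +x. Two dark posts (12 mm thick, 24 mm high above the plate), 60.5 mm from the origin at +-43 degrees from +x, stop the tray when it is pushed.
- tray: Round beige firing tray, 108 mm across, 12 mm thick, 105 to 210 g, with three white crowns on pins fixed to it (33 mm high overall). The underside is flat to 44 mm from the middle, then bevelled up to 6 mm height at the rim. Origin: centre of its underside; z up.
- stand: Fixed firing stand: dark base 110 x 110 mm, 8 mm thick, with two white rails 104 mm long along its x, each 12 mm wide, their tops 50 mm above the bench; the gap between the rails is 64 mm wide, 42 mm deep, and open at both ends. Origin: on the bench under its middle; z up.
- stand_seat (a point): Middle of the stand, level with the tops of the rails: the tray's underside centre belongs here.
- model_a: Bystander: plaster jaw model, 70 mm wide, 36 mm high; origin under its middle.
- model_b: Bystander: plaster jaw model, 70 mm wide, 32 mm high; origin under its middle.
- jar: Bystander: amber jar, 60 mm across, 85 mm high; origin under its middle.
- bowl: Bystander: green mixing bowl, 100 mm across, 55 mm high; origin under its middle.
- brush: Bystander: brush 160 mm long, lying flat; origin under its middle.
- blank: Bystander: white ceramic milling disc, 98 mm across, 16 mm thick; origin under its middle.

How it is judged:
By the outcome, as a careful person would: the job done as asked, in the order asked, and still so for the second after the job is handed in, with the robot touching nothing.
It also fails if it takes over 64 s, if anything falls off the work surface, if the arm or the gripper's body presses on something with over 40 N, if the wrist force passes 120 N, or if a joint passes its speed limit or range.

## Robot

A 7-joint arm with a two-finger parallel gripper is mounted at the origin on the work surface. World frame = base frame: x ahead of the robot, y to its left, z up, the work surface at z = 0. Lengths are in m, angles in rad, forces in N, time in s.
With the tool pointing down it reaches from about 0.425 to 0.925 m from the base axis. Payload 6.8 kg.
Tool frame: the origin (TCP) lies at the very end of the fingers, on their centre line; the grasp point (between the pads) lies 19 mm behind it; z points along the fingers, y is the line along which they close (so a half turn about z gives the same grasp; the last joint's range is limited). The gripper opens to 85 mm and grips with 20 to 120 N. Pads are 22 mm wide; open, the fingers measure 114 mm over their backs; the gripper's body (76 mm by 85 mm) begins 54 mm behind the grasp point. The pads swing forward as they close: fully open they stand 13 mm farther back than shut.
Start: joints at [1.181, 0.477, 0.022, 1.555, -0.011, 1.109, -0.083], TCP at [0.188, -0.648, 0.231] pointing down, gripper open.
Joint ranges: [-2.96, 2.96], [-0.34, 2.1], [-1.41, 1.46], [0.24, 2.44], [-1.37, 4.51], [0.17, 1.92], [-2.96, 2.96]. Speed limits (rad/s): [2.39, 2.39, 3.14, 3.14, 3.14, 3.14, 3.14].

## Interface

Orientations are given as a rotation vector (axis times angle).
In Python, from bench import get_obs, viewer, r gives the robot as it stands. The module is installed in compiled form; this text tells all that it offers.
- The arm moves only by the tool play_rows, never from a script. Its argument "commands" is a list that holds one entry, the list of rows, each a list of 5 numbers: the gripper's target within -1 to 1 (shut at 1, half-way at 0, fully open at -1), then the shift along the tool's x, y, z scaled (see below), then the turn about the tool's z scaled (see below). A call has 1 to 12 rows; each row is the pose to reach, as a shift and turn from the pose commanded when the call began, along the tool's axes at that moment; what a row does not reach only later rows make up. The controller multiplies each number of a shift by 0.2 m and each number of a turn by pi/2 rad. A row lasts 1/12 s, in which the tool goes at most 41.7 mm and 7.16 degrees, less where a joint would pass 70% of its speed; a pose out of reach is approached as far as the arm can. A call with a number of a shift or a turn outside -1 to 1 is refused whole. A call with a gripper value outside its range is refused whole. The fingers move at their own pace and stop on an object; "grip_force" is the grip in N (left out, the last holds). Time passes only in rows, so rows that repeat a pose let the fingers close. It gives the time, the measured TCP pose, the force, the opening and the grip force at its end, in the units of the state.
- get_obs(): the state, without advancing time (a new reading comes with each control period).
- viewer.grab_frame(name): name is "scene" or "side" or "wrist"; returns a dict with "pixels" (480x640x3 uint8, red, green, blue), "fovy" (degrees; the focal length in pixels is half the picture's height over the tangent of half this angle, whatever the lens; pixels are square), "cx", "cy" (the principal point, pixels), "world_to_cam" (4x4, takes a point from world to camera coordinates); the wrist camera has in their place "hand_eye" (4x4, takes a point from camera to tool coordinates, whose origin is the TCP and whose axes are the flange's). Camera axes: x right, y up, looking along -z (the intrinsics and any distortion apply to the point x, -y, -z); pixel columns grow to the right and rows downward; lengths in m; the calibration is good to about 2 mm. A picture is of the moment at which its call begins: read the wrist's pose just before it. There is no depth.
- r.hand_in(): hands the job in; it is judged then, once.
Trained networks look in a picture, given as the dict that the camera call returned (one of the last four; its "shot" number tells which), for a name from the list of things; names that differ only in an ending like _2 or _b are one class to them, and where a whole thing is asked for, a point or a joint stands for the part that bears it (a point fixed in the world has none). Each returns a list of dicts, best first, with "score" (0 to 1); they miss things now and then, are a little off and sometimes report something else, mostly with a low value. They report only what shows in the picture. A call takes as long as a camera call.
- viewer.trace(picture, thing): "pixels" (480x640 bool, what is visible of it) and "rect" ([left, top, right, bottom] in pixels, round what is visible of it).
The state is a dict: "clock": time; "joints": joint angles; "qvel": joint speeds; "tau": joint torques, N m; "tcp_pos": TCP position; "orientation": TCP orientation; "contact_force": force on the tool from outside, world axes, zero at the start; "moment": the same for the moment, N m; "grip_width": finger opening in m; "gripper_force": force on a finger pad.
Only numpy, scipy, OpenCV 4.12 (cv2) and the standard library are available. Lean on these libraries where they do the work, as an engineer would, in place of code of your own. Each camera call takes 0.05 s, during which the arm holds its last target. There are 200 camera calls.

## Working session

There is one attempt and no reset: what is moved stays moved. The work goes in short steps, Python scripts to look and compute and a tool call to move; the robot and the scene stay as the last step left them, time stands still between calls to the robot, and variables do not carry over. Pictures are saved under pics/ and viewed, at most 10 in all, crops included, and the job is handed in when it is done.

Besides the shell and the picture viewer there is one more tool, called after "Emit:" as name(argument=value, ...) on one line, values as JSON. play_rows: Moves the arm, as the interface text tells. Shifts and turns lie within -1 to 1; 1 stands for 0.2 m of shift or pi/2 rad of turn. Its arguments: {"type":"object","properties":{"commands":{"type":"array","items":{"type":"array","items":{"type":"array","items":{"type":"number","minimum":-1,"maximum":1}}}},"grip_force":{"type":"number"}},"required":["commands"]}

```bash
mkdir -p pics; cat > h.py <<'E'
import numpy as np, cv2
from scipy.spatial.transform import Rotation as R
from bench import get_obs, viewer, r
def cam(d,obs=None):
    f=240/np.tan(np.radians(d['fovy'])/2)
    if 'world_to_cam' in d: M=np.linalg.inv(np.array(d['world_to_cam']))
    else:
        T=np.eye(4);T[:3,:3]=R.from_rotvec(obs['orientation']).as_matrix();T[:3,3]=obs['tcp_pos']
        M=T@np.array(d['hand_eye'])
    return f,d['cx'],d['cy'],M
def pix2w(c,uv,z):
    f,cx,cy,M=c; uv=np.atleast_2d(uv).astype(float)
    ray=np.c_[(uv[:,0]-cx)/f,-(uv[:,1]-cy)/f,-np.ones(len(uv))]@M[:3,:3].T
    o=M[:3,3]; return o+ray*((z-o[2])/ray[:,2])[:,None]
def w2pix(c,P):
    f,cx,cy,M=c;P=np.atleast_2d(P);q=(P-M[:3,3])@M[:3,:3]
    return np.c_[cx+f*q[:,0]/-q[:,2],cy-f*q[:,1]/-q[:,2]]
def save(d,n): cv2.imwrite('pics/'+n,d['pixels'][:,:,::-1])
E
python3 - <<'E'
from h import *
o=get_obs();print(o)
for n in ['scene','side','wrist']:
    d=viewer.grab_frame(n);save(d,n+'0.png')
    print(n,{k:(np.round(v,4).tolist() if k!='pixels' else 0) for k,v in d.items()})
    for t in ['lifter','lifter_box','shelf','tray','stand','bowl','jar','model_a','brush','blank']:
        print(t,[(round(x['score'],2),np.round(x['rect']).tolist()) for x in viewer.trace(d,t)[:2]])
E
```

```text
{'clock': 0.0, 'joints': array([ 1.18087421,  0.47779296,  0.02231646,  1.55641983, -0.0114928 ,
        1.10930093, -0.08308667]), 'qvel': array([ 2.25905593e-03, -1.71535904e-04, -5.69939947e-05, -1.89340007e-03,
       -5.48407484e-04,  3.97579899e-04, -1.43399209e-03]), 'tau': array([-2.93574494e-04, -5.96452475e+01,  1.60752553e+00, -2.81201220e+01,
        1.23534122e-02,  9.31507180e-03,  6.46067818e-06]), 'tcp_pos': array([ 0.18756052, -0.64781804,  0.2303434 ]), 'orientation': array([-3.10870608e+00, -4.41067370e-01,  5.94189424e-04]), 'contact_force': array([ 0.13374483,  1.24334372, -0.49498819]), 'moment': array([0.03087478, 0.01592057, 0.01800552]), 'gripper_force': 0.0, 'grip_width': 0.08519933452598309}
scene {'pixels': 0, 'fovy': 55.1559, 'cx': 325.6667, 'cy': 239.5343, 'world_to_cam': [[0.7165, 0.6974, -0.0169, -0.4574], [-0.4204, 0.451, 0.7873, 0.2191], [0.5567, -0.557, 0.6163, -1.6943], [0.0, 0.0, 0.0, 1.0]], 'shot': 1}
lifter [(0.74, [198.0, 296.0, 232.0, 321.0])]
lifter_box [(0.63, [127.0, 288.0, 204.0, 350.0]), (0.32, [330.0, 261.0, 359.0, 304.0])]
shelf [(0.62,
[... 792 characters left out ...]
.0, 421.0])]
lifter_box []
shelf [(0.66, [200.0, 325.0, 311.0, 423.0]), (0.35, [410.0, 179.0, 454.0, 210.0])]
tray []
stand []
bowl [(0.72, [153.0, 268.0, 202.0, 313.0])]
jar [(0.96, [221.0, 234.0, 248.0, 274.0])]
model_a [(0.88, [318.0, 182.0, 352.0, 215.0]), (0.66, [136.0, 429.0, 188.0, 479.0])]
brush [(0.82, [276.0, 204.0, 307.0, 256.0])]
blank [(0.62, [352.0, 167.0, 390.0, 198.0])]
wrist {'pixels': 0, 'fovy': 61.0621, 'cx': 319.3975, 'cy': 241.0697, 'hand_eye': [[-0.0001, 0.9641, 0.2654, 0.0659], [1.0, 0.0002, -0.0004, -0.0], [-0.0005, 0.2654, -0.9641, -0.1419], [0.0, 0.0, 0.0, 1.0]], 'shot': 3}
lifter []
lifter_box []
shelf []
tray []
stand []
bowl []
jar []
model_a []
brush []
blank []
```

View pics/scene0.png

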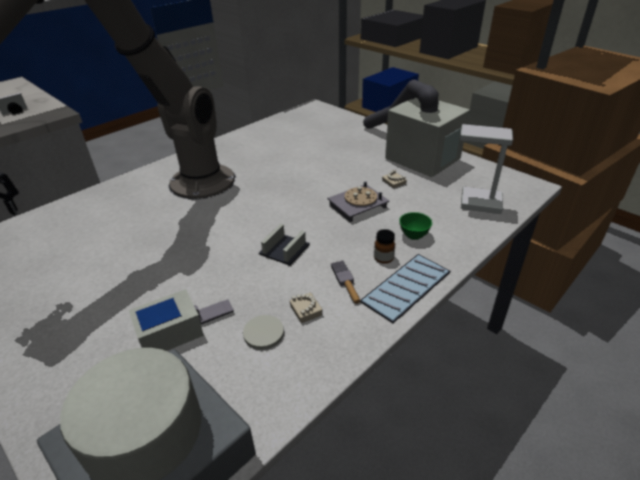

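View pics/side0.png

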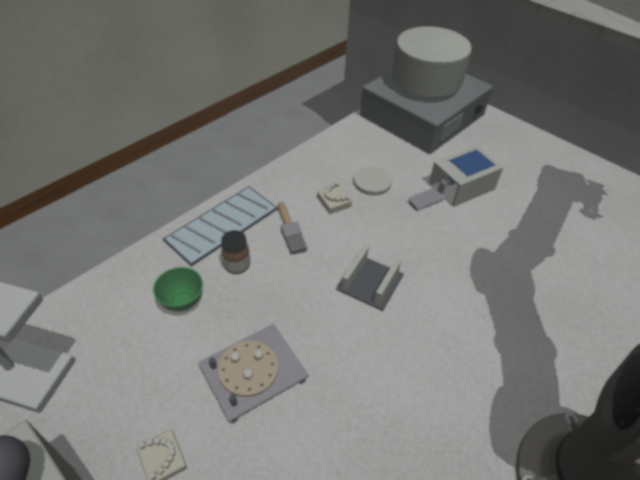

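```bash
python3 - <<'E'
from h import *
s=viewer.grab_frame('side');c=viewer.grab_frame('scene');cs=cam(s);cc=cam(c)
def p(n,c,uv,z):
    P=pix2w(c,uv,z)[:,:2]; print(n,np.round(P,3).tolist(),'mean',np.round(P.mean(0),3))
p('base',cc,[[202,183]],0)
p('tray',cs,[[248,367]],.042)
p('shelf',cs,[[200,362],[273,327],[307,374],[236,416]],.03)
p('posts',cs,[[213,361],[233,399]],.052)
p('shelf scene',cc,[[328,201],[359,184],[388,202],[353,218]],.03)
p('stand rails side',cs,[[344,276],[366,248],[378,294],[400,260]],.05)
p('stand rails scene',cc,[[263,243],[283,229],[288,250],[306,236]],.05)
p('blade tip/root',cs,[[408,201],[417,209],[435,190],[445,199]],.016)
p('blade scene',cc,[[228,302],[234,310],[198,309],[204,322]],.016)
p('box top side',cs,[[433,165],[485,149],[502,168],[460,181]],.074)
for n,uv in [('bowl',(179,288)),('jar',(235,265)),('brush',(290,230)),('modelb',(160,460)),('modela',(335,198)),('blank',(372,180))]: p(n,cs,[uv],.01)
E
```

```text
base [[0.019, -0.011]] mean [ 0.019 -0.011]
tray [[0.531, 0.271]] mean [0.531 0.271]
shelf [[0.606, 0.323], [0.568, 0.177], [0.451, 0.2], [0.481, 0.342]] mean [0.527 0.261]
posts [[0.579, 0.311], [0.499, 0.331]] mean [0.539 0.321]
shelf scene [[0.472, 0.183], [0.476, 0.334], [0.62, 0.312], [0.596, 0.167]] mean [0.541 0.249]
stand rails side [[0.546, -0.001], [0.565, -0.092], [0.468, -0.017], [0.492, -0.118]] mean [ 0.518 -0.057]
stand rails scene [[0.508, -0.122], [0.5, -0.038], [0.584, -0.094], [0.574, -0.015]] mean [ 0.541 -0.067]
blade tip/root [[0.61, -0.308], [0.578, -0.302], [0.587, -0.389], [0.551, -0.38]] mean [ 0.581 -0.345]
blade scene [[0.595, -0.314], [0.629, -0.32], [0.56, -0.381], [0.608, -0.395]] mean [ 0.598 -0.353]
box top side [[0.615, -0.4], [0.56, -0.549], [0.49, -0.514], [0.535, -0.398]] mean [ 0.55  -0.465]
bowl [[0.786, 0.246]] mean [0.786 0.246]
jar [[0.753, 0.122]] mean [0.753 0.122]
brush [[0.745, -0.037]] mean [ 0.745 -0.037]
modelb [[0.519, 0.473]] mean [0.519 0.473]
modela [[0.746, -0.192]] mean [ 0.746 -0.192]
blank [[0.726, -0.31]] mean [ 0.726 -0.31 ]
```

Emit:
play_rows(commands=[[[-1, 1, -0.37, 0, 0], [-1, 1, -0.37, 0, 0], [-1, 1, -0.37, 0, 0], [-1, 1, -0.37, 0, 0], [-1, 1, -0.37, 0, 0], [-1, 1, -0.37, 0, 0]]])

```text
clock: 2.25
tcp_pos: [0.3683, -0.5149, 0.2315]
orientation: [-3.105, -0.459, -0.008]
contact_force: [0.8, 1.0, 0.5]
grip_width: 0.0855
gripper_force: 0.0
```

Emit:
play_rows(commands=[[[-1, 1, -0.37, 0, 0], [-1, 1, -0.37, 0, 0], [-1, 1, -0.37, 0, 0], [-1, 1, -0.37, 0, 0], [-1, 1, -0.37, 0, 0], [-1, 1, -0.37, 0, 0]]])

```text
clock: 2.75
tcp_pos: [0.5386, -0.3867, 0.2313]
orientation: [-3.104, -0.459, -0.008]
contact_force: [1.0, 1.7, -0.2]
grip_width: 0.0853
gripper_force: 0.0
```

Emit:
play_rows(commands=[[[-0.3, 0.33, -0.13, 0, -0.63], [-0.3, 0.33, -0.13, 0, -0.63], [-0.3, 0.33, -0.13, 0, -0.63], [-0.3, 0.33, -0.13, 0, -0.63], [-0.3, 0.33, -0.13, 0, -0.63], [-0.3, 0.33, -0.13, 0, -0.63], [-0.3, 0.33, -0.13, 0, -0.63], [-0.3, 0.33, -0.13, 0, -0.63], [-0.3, 0.33, -0.13, 0, -0.63], [-0.3, 0.33, -0.13, 0, -0.63]]])

```text
clock: 3.58
tcp_pos: [0.5867, -0.3521, 0.2312]
orientation: [-2.531, -1.86, -0.0]
contact_force: [0.4, 0.7, 0.5]
grip_width: 0.0558
gripper_force: 0.0
```

```bash
cat >> h.py <<'E'
def yaw(o): 
    v=R.from_rotvec(o['orientation']).as_matrix()[:,0]; return np.degrees(np.arctan2(v[1],v[0]))
def rel(o,x,y,z,yw):
    d=R.from_rotvec(o['orientation']).as_matrix().T@(np.array([x,y,z])-o['tcp_pos'])
    return np.round(d/.2,3).tolist()+[round(-((yw-yaw(o)+180)%360-180)/90,3)]
E
python3 - <<'E'
from h import *
o=get_obs();print(o['clock'],o['tcp_pos'],yaw(o),o['grip_width'],o['joints'],o['orientation'])
d=viewer.grab_frame('wrist');save(d,'w1.png');c=cam(d,o)
for t in ['lifter','lifter_box']:
    for x in viewer.trace(d,t)[:1]:
        m=x['pixels'].astype(np.uint8); cn=max(cv2.findContours(m,0,2)[0],key=cv2.contourArea)
        b=cv2.boxPoints(cv2.minAreaRect(cn)); print(t,x['score'],b.round().tolist(), pix2w(c,b,.016 if t=='lifter' else .074)[:,:2].round(4).tolist())
E
```

```text
3.5833 [ 0.58665589 -0.35209905  0.23119615] 72.62379303414616 0.05576861385849327 [ 0.66497462  0.51305921 -0.31368983  1.512257    0.16703685  1.14286047
  0.01637315] [-2.53132600e+00 -1.86025315e+00 -1.35716060e-04]
lifter 0.9 [[295.0, 160.0], [345.0, 160.0], [345.0, 280.0], [295.0, 280.0]] [[0.5778, -0.3067], [0.6189, -0.3196], [0.5877, -0.4254], [0.5431, -0.4114]]
lifter_box 0.65 [[261.0, 257.0], [388.0, 253.0], [394.0, 425.0], [267.0, 429.0]] [[0.5344, -0.3661], [0.6285, -0.3922], [0.593, -0.5447], [0.4863, -0.5156]]
```

View pics/w1.png

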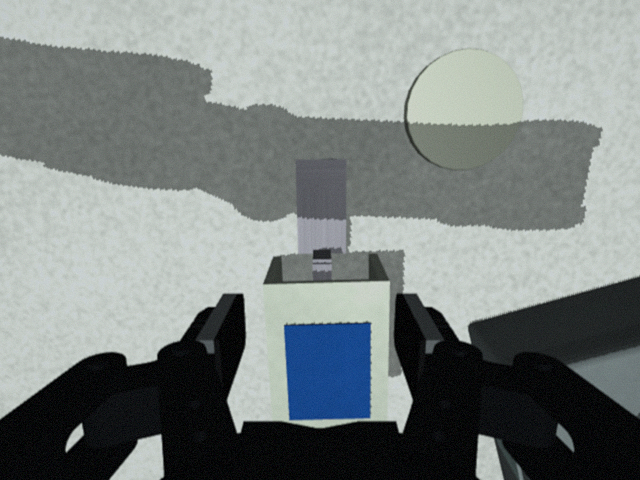

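Emit:
play_rows(commands=[[[-0.4, 0.06, 0, 0.2, 0], [-0.4, 0.06, 0, 0.4, 0], [-0.4, 0.06, 0, 0.6, 0], [-0.4, 0.06, 0, 0.75, 0], [-0.4, 0.06, 0, 0.9, 0], [-0.4, 0.06, 0, 1, 0], [-0.4, 0.06, 0, 1, 0]]], grip_force=60)

```text
clock: 4.32
tcp_pos: [0.5872, -0.3386, 0.0262]
orientation: [-2.523, -1.86, 0.006]
contact_force: [-1.1, -0.1, -0.3]
grip_width: 0.0599
gripper_force: 0.0
```

Emit:
play_rows(commands=[[[-0.4, 0, 0, 0.04, 0], [-0.4, 0, 0, 0.08, 0], [-0.4, 0, 0, 0.11, 0], [-0.4, 0, 0, 0.14, 0], [-0.4, 0, 0, 0.155, 0], [-0.4, 0, 0, 0.155, 0]]])

```text
clock: 4.82
tcp_pos: [0.5903, -0.3402, -0.0]
orientation: [-2.528, -1.865, 0.0]
contact_force: [-0.9, -0.1, 0.8]
grip_width: 0.0599
gripper_force: 0.0
```

```bash
python3 - <<'E'
from h import *
o=get_obs();print(o['clock'],o['tcp_pos'],yaw(o),o['grip_width'],o['contact_force'])
d=viewer.grab_frame('wrist');save(d,'w2.png')
E
```

```text
4.8167 [ 5.90283408e-01 -3.40155021e-01 -2.54150099e-05] 72.83841824834914 0.05992315819109566 [-0.87597391 -0.12939345  0.76583879]
```

View pics/w2.png

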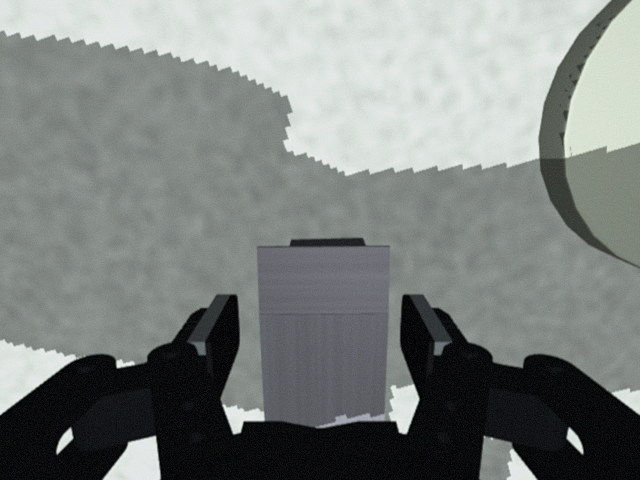

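Emit:
play_rows(commands=[[[1, 0, 0, 0, 0], [1, 0, 0, 0, 0], [1, 0, 0, 0, 0], [1, 0, 0, 0, 0], [1, 0, 0, 0, 0], [1, 0, 0, 0, 0], [1, 0, 0, 0, 0], [1, 0, 0, 0, 0]]], grip_force=80)

```text
clock: 5.53
tcp_pos: [0.5911, -0.3405, 0.0014]
orientation: [2.527, 1.864, 0.001]
contact_force: [-0.8, -0.0, 5.0]
grip_width: 0.041
gripper_force: 79.9
```

Emit:
play_rows(commands=[[[1, 0, 0, -0.01, 0], [1, 0, 0, -0.02, 0], [1, 0.05, 0, -0.02, 0], [1, 0.12, 0, -0.02, 0], [1, 0.2, 0, -0.02, 0], [1, 0.3, 0, -0.02, 0], [1, 0.4, 0, -0.02, 0], [1, 0.5, 0, -0.02, 0], [1, 0.6, 0, -0.02, 0], [1, 0.68, 0, -0.02, 0], [1, 0.72, 0, -0.02, 0], [1, 0.72, 0, -0.02, 0]]])

```text
clock: 6.53
tcp_pos: [0.6341, -0.1982, 0.0043]
orientation: [-2.522, -1.871, -0.003]
contact_force: [0.6, 0.3, -0.5]
grip_width: 0.0412
gripper_force: 80.8
```

```bash
python3 - <<'E'
from h import *
o=get_obs();print(o['clock'],o['tcp_pos'],yaw(o),o['grip_width'],o['contact_force'],o['moment'])
d=viewer.grab_frame('side');save(d,'s2.png')
im=cv2.resize(d['pixels'][120:320,280:520],(720,600),interpolation=2)
cv2.imwrite('pics/s2c.png',im[:,:,::-1])
E
```

```text
6.5333 [ 0.6341142  -0.19819318  0.00433351] 73.12429210444289 0.041164159506604285 [ 0.56559329  0.31974197 -0.47855303] [ 0.01649573 -0.01872804  0.02446683]
```

View pics/s2c.png

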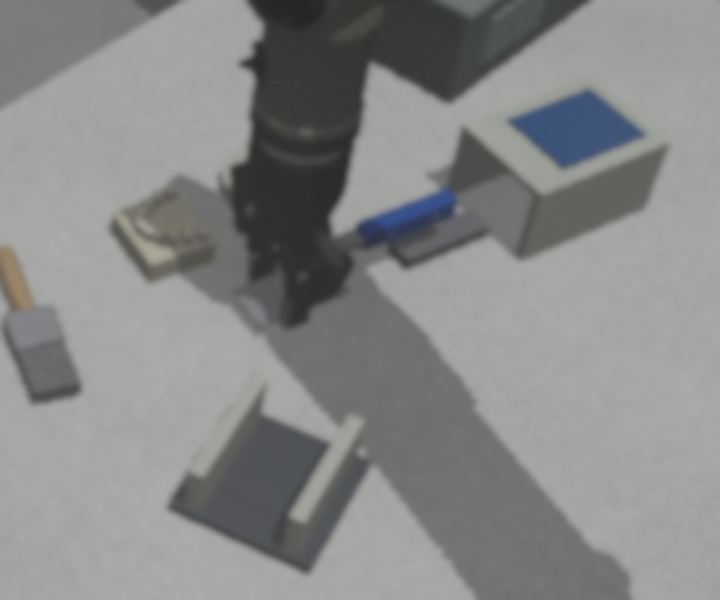

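Emit:
play_rows(commands=[[[1, 0, 0, -0.08, 0], [1, 0, -0.05, -0.15, 0], [1, 0, -0.15, -0.15, 0], [1, 0, -0.27, -0.15, 0], [1, 0, -0.4, -0.15, 0], [1, -0.08, -0.52, -0.15, 0], [1, -0.16, -0.62, -0.15, 0], [1, -0.24, -0.65, -0.15, 0], [1, -0.27, -0.65, -0.12, 0], [1, -0.27, -0.65, -0.06, 0], [1, -0.27, -0.65, -0.02, 0], [1, -0.27, -0.65, 0.01, 0]]])

```text
clock: 7.58
tcp_pos: [0.4933, -0.2152, 0.0008]
orientation: [-2.527, -1.865, -0.0]
contact_force: [1.0, 0.0, -1.3]
grip_width: 0.0409
gripper_force: 81.1
```

Emit:
play_rows(commands=[[[1, 0, 0, 0.008, 0], [1, 0, 0, 0.008, 0], [0.0, 0, 0, 0.005, 0], [-0.1, 0, 0, 0.0, 0], [-0.2, 0, 0, -0.0, 0], [-0.3, 0, 0, -0.0, 0], [-0.4, 0, 0, -0.0, 0], [-0.4, 0, 0, -0.0, 0], [-0.4, 0, 0, -0.0, 0]]], grip_force=20)

```text
clock: 8.33
tcp_pos: [0.4929, -0.216, 0.0025]
orientation: [2.528, 1.865, 0.0]
contact_force: [0.1, 0.3, -0.2]
grip_width: 0.0594
gripper_force: 0.0
```

Emit:
play_rows(commands=[[[-0.4, 0, 0, -0.2, 0], [-0.4, 0, 0, -0.4, 0], [-0.4, -0.1, 0, -0.6, 0], [-0.4, -0.3, 0, -0.75, 0], [-0.4, -0.4, 0, -0.75, 0], [-0.4, -0.4, 0, -0.75, 0]]])

```text
clock: 8.83
tcp_pos: [0.4679, -0.3, 0.1553]
orientation: [2.53, 1.85, -0.002]
contact_force: [0.1, -0.5, 0.5]
grip_width: 0.0594
gripper_force: 0.0
```

```bash
python3 - <<'E'
from h import *
o=get_obs();print(o['clock'],o['tcp_pos'],yaw(o),o['grip_width'],o['contact_force'])
d=viewer.grab_frame('wrist');save(d,'w3.png');c=cam(d,o)
for x in viewer.trace(d,'lifter')[:1]:
    m=x['pixels'].astype(np.uint8); print(x['score'],x['rect'])
E
```

```text
8.8333 [ 0.467933   -0.29998305  0.15533414] 72.35472496534945 0.05939314244492623 [ 0.10109834 -0.49438836  0.48943569]
0.63 [284.4, 48.0, 347.9, 342.0]
```

View pics/w3.png

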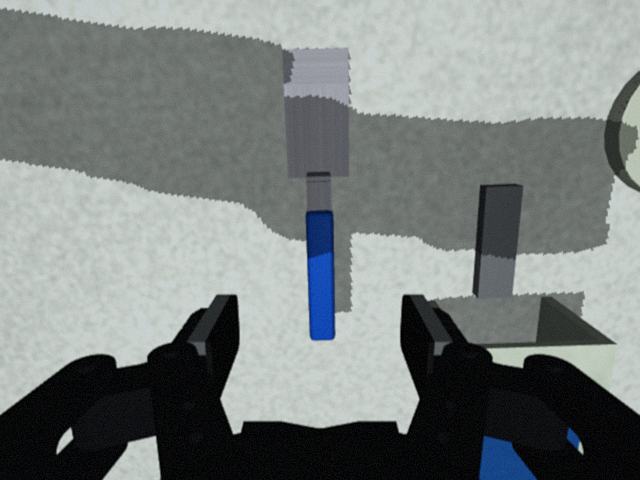

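```bash
python3 - <<'E'
from h import *
o=get_obs();d=viewer.grab_frame('wrist');c=cam(d,o)
tip=pix2w(c,[[318,48]],.002)[0];a=pix2w(c,[[319.5,211]],.044)[0];b=pix2w(c,[[322.5,338]],.044)[0]; rt=pix2w(c,[[318.5,177]],.004)[0]
print(tip,rt,a,b,np.linalg.norm(a-b),np.linalg.norm((tip-rt)[:2]))
v=tip-b; yw=np.degrees(np.arctan2(v[1],v[0])); w=a-b; print(yw,np.degrees(np.arctan2(w[1],w[0])))
u=np.array([np.cos(np.radians(yw)),np.sin(np.radians(yw))])
L=tip[:2]-u*.0425; g=L-u*.102; g2=(a+b)[:2]/2+u*.004; print(L,g,g2, rel(o,*((g+g2)/2),.015,yw))
E
```

```text
[ 0.50203974 -0.18077981  0.002     ] [ 0.47715178 -0.26137307  0.004     ] [ 0.47284562 -0.27743249  0.044     ] [ 0.44847787 -0.36230762  0.044     ] 0.08830388107368763 0.08434858572840716
73.56069639016228 73.98116050315933
[ 0.49001227 -0.22154242] [ 0.46114632 -0.31937266] [ 0.46179374 -0.31603357] [-0.124, 0.001, 0.688, np.float64(-0.01)]
```

Emit:
play_rows(commands=[[[-0.4, -0.12, 0, 0.1, -0.012], [-0.4, -0.12, 0, 0.25, -0.012], [-0.4, -0.12, 0, 0.4, -0.012], [-0.4, -0.12, 0, 0.52, -0.012], [-0.4, -0.12, 0, 0.62, -0.012], [-0.4, -0.12, 0, 0.68, -0.012], [-0.4, -0.12, 0, 0.69, -0.012], [-0.4, -0.12, 0, 0.69, -0.012], [-0.4, -0.12, 0, 0.69, -0.012]]])

```text
clock: 9.73
tcp_pos: [0.463, -0.315, 0.0151]
orientation: [2.509, 1.889, 0.001]
contact_force: [-0.2, -0.3, 0.0]
grip_width: 0.06
gripper_force: 0.0
```

Emit:
play_rows(commands=[[[1, 0, 0, 0, 0], [1, 0, 0, 0, 0], [1, 0, 0, 0, 0], [1, 0, 0, 0, 0], [1, 0, 0, 0, 0], [1, 0, 0, 0, 0], [1, 0, 0, 0, 0], [1, 0, 0, 0, 0], [1, 0, 0, 0, 0], [1, 0, 0, 0, 0]]], grip_force=110)

```text
clock: 10.57
tcp_pos: [0.4626, -0.3157, 0.0151]
orientation: [2.509, 1.888, 0.0]
contact_force: [-1.2, 0.5, 5.7]
grip_width: 0.0163
gripper_force: 107.0
```

Emit:
play_rows(commands=[[[1, 0, 0, -0.1, 0], [1, 0, 0, -0.3, 0], [1, 0, 0, -0.5, 0], [1, 0, 0, -0.7, 0], [1, 0, 0, -0.85, 0], [1, 0, 0, -1, 0], [1, 0, 0, -1, 0], [1, 0, 0, -1, 0]]])

```text
clock: 11.23
tcp_pos: [0.4629, -0.3157, 0.2161]
orientation: [2.507, 1.887, 0.002]
contact_force: [-1.2, 0.6, -2.0]
grip_width: 0.0163
gripper_force: 107.7
```

```bash
python3 - <<'E'
from h import *
o=get_obs();print(o['clock'],o['tcp_pos'],yaw(o),o['grip_width'],o['contact_force'],o['moment'])
d=viewer.grab_frame('wrist');save(d,'w4.png')
x=viewer.trace(d,'lifter')[:1]; print([(a['score'],a['rect']) for a in x])
x0,y0=.455,.10 ; print('to shelf approach (look pose)',rel(o,.5,.15,.215,78))
E
```

```text
11.2333 [ 0.46286561 -0.31574423  0.21606933] 73.9139277516828 0.016302464968831958 [-1.1773396   0.55900716 -2.04749143] [-0.07448976  0.05913291  0.02574175]
[(0.65, [259.2, 0.0, 387.4, 429.0])]
to shelf approach (look pose) [2.289, -0.467, 0.001, np.float64(-0.045)]
```

View pics/w4.png

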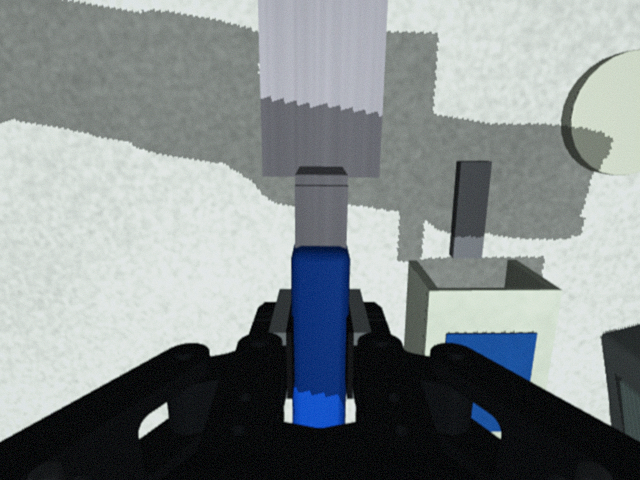

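Emit:
play_rows(commands=[[[1, 0.1, -0.05, 0, 0], [1, 0.25, -0.12, 0, 0], [1, 0.4, -0.2, 0, 0], [1, 0.55, -0.27, 0, 0], [1, 0.7, -0.35, 0, 0], [1, 0.82, -0.41, 0, 0], [1, 0.9, -0.45, 0, 0], [1, 0.94, -0.47, 0, 0], [1, 0.94, -0.47, 0, 0], [1, 0.94, -0.47, 0, 0], [1, 0.94, -0.47, 0, 0]]])

```text
clock: 12.25
tcp_pos: [0.4238, -0.11, 0.2138]
orientation: [-2.512, -1.886, 0.001]
contact_force: [-0.5, -0.1, -1.7]
grip_width: 0.0162
gripper_force: 107.5
```

```bash
python3 - <<'E'
from h import *
import pickle
o=get_obs();print(o['clock'],o['tcp_pos'],yaw(o),np.linalg.norm(o['qvel']))
d=viewer.grab_frame('wrist');save(d,'w5.png');pickle.dump((o,d),open('w5.pkl','wb'))
for x in viewer.trace(d,'stand')[:1]: print(x['score'],x['rect'])
E
```

```text
12.25 [ 0.42384273 -0.10997475  0.21383248] 73.81787675996584 0.009297516101420183
0.79 [372.0, 12.2, 514.8, 212.0]
```

Emit:
play_rows(commands=[[[1, 0.1, -0.02, 0, 0], [1, 0.25, -0.05, 0, 0], [1, 0.42, -0.1, 0, 0], [1, 0.6, -0.14, 0, 0], [1, 0.8, -0.18, 0, 0], [1, 1, -0.23, 0, 0]]])

```text
clock: 12.85
tcp_pos: [0.4357, 0.0968, 0.2144]
orientation: [2.513, 1.884, 0.001]
contact_force: [1.2, 0.6, -1.5]
grip_width: 0.0165
gripper_force: 107.5
```

Emit:
play_rows(commands=[[[1, 0.15, -0.07, 0, 0], [1, 0.3, -0.14, 0, 0], [1, 0.4, -0.18, 0, 0], [1, 0.46, -0.21, 0, 0], [1, 0.48, -0.22, 0, 0], [1, 0.48, -0.22, 0, 0], [1, 0.48, -0.22, 0, 0], [1, 0.48, -0.22, 0, 0]]])

```text
clock: 13.52
tcp_pos: [0.4198, 0.1991, 0.214]
orientation: [2.512, 1.886, -0.001]
contact_force: [0.3, 0.2, -2.2]
grip_width: 0.0161
gripper_force: 107.5
```

```bash
python3 - <<'E'
from h import *
import pickle
o=get_obs();print(o['clock'],o['tcp_pos'],yaw(o),np.linalg.norm(o['qvel']))
d=viewer.grab_frame('wrist');save(d,'w6.png');pickle.dump((o,d),open('w6.pkl','wb'))
for t in ['tray','shelf']:
  for x in viewer.trace(d,t)[:1]: print(t,x['score'],x['rect'])
a=cv2.imread('pics/w5.png');cv2.imwrite('pics/m.png',np.hstack([a[0:480,240:640],cv2.imread('pics/w6.png')[0:480,240:640]]))
E
```

```text
13.5167 [0.41984849 0.19905123 0.2140407 ] 73.77858139974092 0.006205409616157476
tray 0.76 [383.6, 1.5, 518.1, 159.7]
shelf 0.59 [355.4, 0.0, 530.3, 204.6]
```

View pics/m.png

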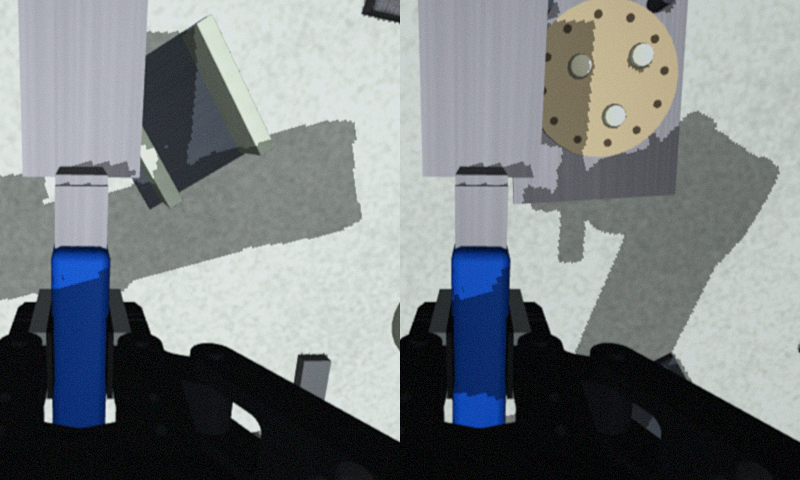

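```bash
cat > fit.py <<'E'
from h import *
import pickle
from scipy.optimize import minimize
o5,d5=pickle.load(open('w5.pkl','rb'));o6,d6=pickle.load(open('w6.pkl','rb'))
c5=cam(d5,o5);c6=cam(d6,o6)
def boxes(p,parts):
    x,y,a=p;Rz=np.array([[np.cos(a),-np.sin(a)],[np.sin(a),np.cos(a)]]);out=[]
    for x0,x1,y0,y1,z0,z1 in parts:
        P=np.array([(X,Y,Z) for X in(x0,x1) for Y in(y0,y1) for Z in(z0,z1)])
        out.append(np.c_[P[:,:2]@Rz.T+[x,y],P[:,2]])
    return out
stand=[(-.055,.055,-.055,.055,0,.008),(-.052,.052,.032,.044,.008,.05),(-.052,.052,-.044,-.032,.008,.05)]
def sil(c,parts,S=4):
    m=np.zeros((480*S,640*S),np.uint8)
    for P in parts:
        cv2.fillConvexPoly(m,cv2.convexHull((w2pix(c,P)*S).astype(np.int32)),1)
    return cv2.resize(m.astype(np.float32),(640,480),interpolation=cv2.INTER_AREA)
E
python3 - <<'E'
from fit import *
m=viewer.trace(d5,'stand')[0]['pixels'].astype(np.float32)
W=np.zeros((480,640),bool);W[:,390:]=1
def cost(p): return np.abs(sil(c5,boxes(p,stand))-m)[W].sum()
best=min((minimize(cost,[.53+dx,-.06,np.radians(100+da)],method='Nelder-Mead',options=dict(initial_simplex=np.array([.53+dx,-.06,np.radians(100+da)])+np.array([[0,0,0],[.01,0,0],[0,.01,0],[0,0,.08]]),xatol=1e-4)) for dx in(-.01,.01) for da in(-5,5)),key=lambda r:r.fun)
p=best.x;print('stand',p[:2],np.degrees(p[2]),best.fun,m[W].sum())
im=d5['pixels'].copy()
for P in boxes(p,stand)[1:]:
    cv2.polylines(im,[cv2.convexHull(w2pix(c5,P[[1,3,5,7]]).astype(np.float32)).astype(np.int32)],True,(255,0,0))
P=boxes(p,stand)[0];cv2.polylines(im,[cv2.convexHull(w2pix(c5,P[[1,3,5,7]]).astype(np.float32)).astype(np.int32)],True,(0,255,0))
# tray by colour
hsv=cv2.cvtColor(d6['pixels'],cv2.COLOR_RGB2HSV)
t=viewer.trace(d6,'tray')[0]['pixels'].astype(np.uint8)
cn=max(cv2.findContours(t,0,1)[0],key=cv2.contourArea)[:,0]
cn=cn[(cn[:,0]>392)&(cn[:,1]>4)]
Q=pix2w(c6,cn,.040)[:,:2]
from scipy.optimize import least_squares
f=least_squares(lambda q:np.hypot(*(Q-q[:2]).T)-q[2],[.53,.265,.054],loss='soft_l1',f_scale=.001)
f2=least_squares(lambda q:np.hypot(*(Q-q).T)-.054,[.53,.265],loss='soft_l1',f_scale=.001)
print('tray',f.x,f2.x)
E1=pix2w(c6,[[353,204],[516,195],[528,0]],.03)[:,:2];print(E1)
for a,b in((0,1),(1,2)): v=E1[b]-E1[a];print(np.degrees(np.arctan2(v[1],v[0])),np.linalg.norm(v))
im6=d6['pixels'].copy();th=np.linspace(0,6.3,60)
cv2.polylines(im6,[w2pix(c6,np.c_[f2.x[0]+.054*np.cos(th),f2.x[1]+.054*np.sin(th),0*th+.04]).astype(np.int32)],True,(255,0,0))
out=np.hstack([cv2.resize(x[:250,370:570],(400,500),interpolation=2) for x in(im,im6)]);cv2.imwrite('pics/o.png',out[:,:,::-1])
E
```

```text
stand [ 0.51926238 -0.06060504] 105.27331058080499 192.5625 14866.0
tray [0.53250962 0.27037764 0.05393708] [0.5324634  0.27041066]
[[0.44717502 0.19906586]
 [0.57514064 0.16947106]
 [0.60519205 0.30657407]]
-13.021939513254301 0.1313432623703372
77.63693255369921 0.14035784384535
```

View pics/o.png

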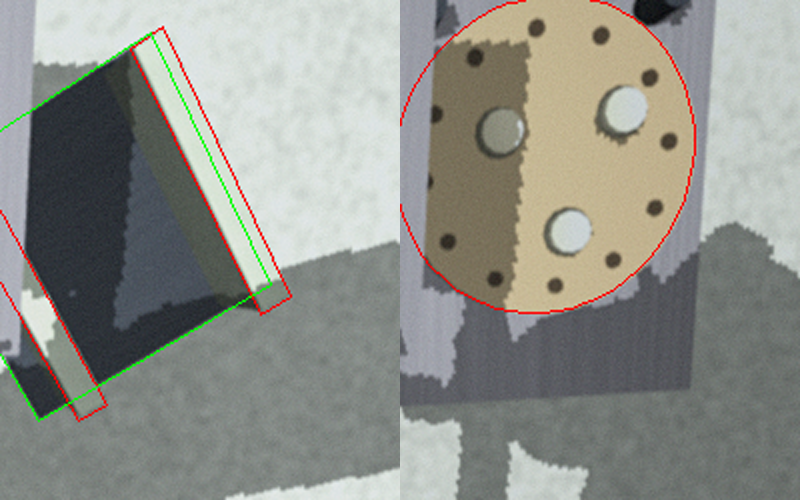

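```bash
python3 - <<'E'
from h import *
o=get_obs();print(rel(o,.4857,.067,.10,77.7))
E
```

```text
[-0.547, 0.502, 0.572, np.float64(-0.043)]
```

Emit:
play_rows(commands=[[[1, -0.1, 0.1, 0, -0.01], [1, -0.2, 0.2, 0, -0.02], [1, -0.32, 0.3, 0, -0.043], [1, -0.42, 0.4, 0.1, -0.043], [1, -0.5, 0.46, 0.25, -0.043], [1, -0.547, 0.5, 0.4, -0.043], [1, -0.547, 0.502, 0.5, -0.043], [1, -0.547, 0.502, 0.57, -0.043], [1, -0.547, 0.502, 0.572, -0.043], [1, -0.547, 0.502, 0.572, -0.043]]])

```text
clock: 14.6
tcp_pos: [0.4852, 0.0677, 0.0996]
orientation: [-2.444, -1.972, 0.002]
contact_force: [0.2, -1.1, -0.7]
grip_width: 0.0163
gripper_force: 107.5
```

```bash
python3 - <<'E'
from h import *
o=get_obs();print(o['clock'],o['tcp_pos'],yaw(o),o['contact_force'],rel(o,.4857,.067,.0455,77.7))
d=viewer.grab_frame('wrist');save(d,'w7.png');c=cam(d,o)
hsv=cv2.cvtColor(d['pixels'],cv2.COLOR_RGB2HSV)
x=viewer.trace(d,'lifter')[0];m=x['pixels'];print(x['rect'])
for r_ in (5,40,80,120,160): 
    k=np.where(m[r_])[0]; print(r_,k.min(),k.max(),(k.min()+k.max())/2)
E
```

```text
14.6 [0.4851671  0.06773937 0.09957668] 77.79217964766374 [ 0.16603478 -1.0746884  -0.71077204] [-0.003, 0.004, 0.27, np.float64(0.001)]
[259.6, 0.3, 389.4, 429.0]
5 258 388 323.0
40 259 385 322.0
80 260 383 321.5
120 262 381 321.5
160 262 380 321.0
```

Emit:
play_rows(commands=[[[1, 0, 0, 0.06, 0], [1, 0, 0, 0.13, 0], [1, 0, 0, 0.19, 0], [1, 0, 0, 0.23, 0], [1, 0, 0, 0.255, 0], [1, 0, 0, 0.265, 0], [1, 0, 0, 0.27, 0], [1, 0, 0, 0.27, 0], [1, 0, 0, 0.27, 0]]])

```text
clock: 15.45
tcp_pos: [0.4859, 0.068, 0.0463]
orientation: [2.445, 1.973, 0.001]
contact_force: [0.5, 0.3, -1.5]
grip_width: 0.0164
gripper_force: 107.6
```

Emit:
play_rows(commands=[[[1, 0.02, 0, 0, 0], [1, 0.04, 0, 0, 0], [1, 0.06, 0, 0, 0], [1, 0.08, 0, 0, 0], [1, 0.1, 0, 0, 0], [1, 0.12, 0, 0, 0], [1, 0.14, 0, 0, 0], [1, 0.16, 0, 0, 0], [1, 0.18, 0, 0, 0], [1, 0.2, 0, 0, 0], [1, 0.2, 0, 0, 0]]])

```text
clock: 16.37
tcp_pos: [0.4942, 0.108, 0.0459]
orientation: [-2.444, -1.974, -0.001]
contact_force: [0.5, 0.5, -2.1]
grip_width: 0.0162
gripper_force: 107.6
```

```bash
python3 - <<'E'
from h import *
o=get_obs();print(o['clock'],o['tcp_pos'],yaw(o),o['contact_force'],o['moment'])
E
```

```text
16.3667 [0.49417539 0.10804355 0.04592836] 77.84716527303621 [ 0.54725834  0.47064763 -2.0882854 ] [-0.10465688  0.00974299 -0.07700915]
```

Emit:
play_rows(commands=[[[1, 0.02, 0, 0.005, 0], [1, 0.04, 0, 0.005, 0], [1, 0.06, 0, 0.005, 0], [1, 0.08, 0, 0.005, 0], [1, 0.1, 0, 0.005, 0], [1, 0.12, 0, 0.005, 0], [1, 0.14, 0, 0.005, 0], [1, 0.16, 0, 0.005, 0], [1, 0.18, 0, 0.005, 0], [1, 0.2, 0, 0.005, 0], [1, 0.2, 0, 0.005, 0]]])

```text
clock: 17.28
tcp_pos: [0.5033, 0.145, 0.0455]
orientation: [2.445, 1.97, -0.001]
contact_force: [-0.0, -5.8, 6.3]
grip_width: 0.0159
gripper_force: 108.5
```

```bash
python3 - <<'E'
from h import *
o=get_obs();print(o['clock'],o['tcp_pos'],yaw(o),o['contact_force'],o['moment'])
d=viewer.grab_frame('wrist');save(d,'w8.png');c=cam(d,o)
for x in viewer.trace(d,'tray')[:1]:
    print(x['score'],x['rect']); t=x['pixels'].astype(np.uint8)
    cn=max(cv2.findContours(t,0,1)[0],key=cv2.contourArea)[:,0]; cn=cn[(cn[:,1]>4)&(cn[:,0]>3)&(cn[:,0]<636)]
    Q=pix2w(c,cn,.042)[:,:2]
    from scipy.optimize import least_squares
    f=least_squares(lambda q:np.hypot(*(Q-q).T)-.054,[.53,.27],loss='soft_l1',f_scale=.001); print(f.x,f.cost,len(Q))
    Mi=R.from_rotvec(o['orientation']).as_matrix().T; print('in tool',Mi@(np.r_[f.x,.03]-o['tcp_pos']))
E
```

```text
17.2833 [0.50325149 0.14498146 0.04547591] 77.70978463143815 [-0.04487778 -5.82286775  6.2837267 ] [-1.13638989  0.10199273 -0.0474115 ]
```

```bash
cat > tray.py <<'E'
from h import *
from scipy.optimize import least_squares
def fit(d,o,z,show=True):
    c=cam(d,o);h=cv2.cvtColor(d['pixels'],cv2.COLOR_RGB2HSV)
    m=((h[...,0]>8)&(h[...,0]<25)&(h[...,1]>45)).astype(np.uint8)
    m=cv2.morphologyEx(m,cv2.MORPH_OPEN,np.ones((5,5)))
    if show:
        for row in cv2.resize(m*255,(64,24),interpolation=cv2.INTER_AREA)[:14]: print(''.join('#' if v>127 else '.' for v in row))
    # lowest beige pixel per column = near rim
    P=[(u,np.where(m[:,u])[0].max()) for u in range(4,636) if m[:,u].any()]
    Q=pix2w(c,P,z)[:,:2]
    M=R.from_rotvec(o['orientation']).as_matrix(); T=(np.c_[Q,0*Q[:,0]+z]-o['tcp_pos'])@M
    f=least_squares(lambda q:np.hypot(*(T[:,:2]-q).T)-.054,[.114,0],loss='soft_l1',f_scale=.001)
    print('tray in tool',f.x,'rms',np.sqrt(np.median(f.fun**2)),len(P)); return f.x
E
python3 - <<'E'
from tray import *
o=get_obs();d=viewer.grab_frame('wrist');fit(d,o,.046);print(o['contact_force'])
E
```

```text
...................###########################..................
.....................#######################....................
.......................##################.......................
...........................##########...........................
................................................................
................................................................
................................................................
................................................................
................................................................
................................................................
................................................................
................................................................
................................................................
................................................................
tray in tool [0.13691484 0.00038467] rms 0.00016727499864010315 277
[-0.40293662 -4.6842446   5.64182085]
```

Emit:
play_rows(commands=[[[1, 0.02, 0, -0.005, 0], [1, 0.04, 0, -0.005, 0], [1, 0.06, 0, -0.005, 0], [1, 0.08, 0, -0.005, 0], [1, 0.1, 0, -0.005, 0], [1, 0.105, 0, -0.005, 0], [1, 0.105, 0, -0.005, 0]]])

```text
clock: 18.02
tcp_pos: [0.5068, 0.1673, 0.0458]
orientation: [-2.444, -1.973, -0.001]
contact_force: [-0.9, -1.5, -1.5]
grip_width: 0.0165
gripper_force: 107.6
```

```bash
python3 - <<'E'
from tray import *
o=get_obs();d=viewer.grab_frame('wrist');fit(d,o,.047,0);print(o['clock'],o['tcp_pos'],o['contact_force'],o['moment'])
E
```

```text
tray in tool [0.11474059 0.00192341] rms 0.0001290182279760771 339
18.0167 [0.50684991 0.16734246 0.04577215] [-0.91154819 -1.48873286 -1.51146647] [-0.36425134  0.07533977 -0.02311066]
```

Emit:
play_rows(commands=[[[1, 0, 0, -0.01, 0], [1, 0, 0, -0.02, 0], [1, 0, 0, -0.04, 0], [1, 0, 0, -0.06, 0], [1, 0, 0, -0.08, 0], [1, 0, 0, -0.11, 0], [1, 0, 0, -0.14, 0], [1, 0, 0, -0.17, 0], [1, 0, 0, -0.19, 0], [1, 0, 0, -0.2, 0], [1, 0, 0, -0.2, 0]]])

```text
clock: 18.98
tcp_pos: [0.5073, 0.1667, 0.0866]
orientation: [2.445, 1.972, 0.002]
contact_force: [0.9, -0.6, -2.7]
grip_width: 0.0163
gripper_force: 107.3
```

```bash
python3 - <<'E'
from tray import *
o=get_obs();d=viewer.grab_frame('wrist');fit(d,o,o['tcp_pos'][2]+.001);print(o['clock'],o['tcp_pos'],yaw(o),o['contact_force'],o['moment'])
# target with tray centre t on stand, tool yaw = 105.3+.4
ty=105.6;a=np.radians(ty);t=np.array([.1147,.0019]);X=np.array([np.cos(a),np.sin(a)]);Y=np.array([np.sin(a),-np.cos(a)])
p=np.array([.5193,-.0606])-X*t[0]-Y*t[1];print(p,rel(o,*p,.12,ty))
E
```

```text
................#################..###############..............
.................##############......############...............
..................#############......###########................
...................##############...###########.................
....................#########################...................
.......................####################.....................
..........................##############........................
................................................................
................................................................
................................................................
................................................................
................................................................
................................................................
................................................................
tray in tool [0.1147699  0.00189722] rms 0.00012058693298492275 338
18.9833 [0.50729394 0.16667285 0.08656055] 77.78667200380386 [ 0.91261929 -0.61240776 -2.71212302] [-0.34569146  0.03536913  0.03455882]
[ 0.54831509 -0.17158569] [-1.61, 0.558, -0.167, np.float64(-0.309)]
```

Emit:
play_rows(commands=[[[1, -0.02, 0.007, -0.02, 0], [1, -0.06, 0.02, -0.04, 0], [1, -0.12, 0.04, -0.07, -0.01], [1, -0.2, 0.07, -0.1, -0.02], [1, -0.28, 0.1, -0.13, -0.035], [1, -0.36, 0.125, -0.15, -0.05], [1, -0.44, 0.15, -0.167, -0.065], [1, -0.52, 0.18, -0.167, -0.08], [1, -0.6, 0.21, -0.167, -0.09], [1, -0.67, 0.235, -0.167, -0.1], [1, -0.72, 0.25, -0.167, -0.1], [1, -0.75, 0.26, -0.167, -0.1]]])

```text
clock: 20.03
tcp_pos: [0.5259, 0.0066, 0.1193]
orientation: [2.285, 2.155, -0.001]
contact_force: [-0.4, -0.2, -2.9]
grip_width: 0.0161
gripper_force: 107.4
```

```bash
python3 - <<'E'
from tray import *
o=get_obs();print(o['tcp_pos'],yaw(o),rel(o,.5483,-.1716,.12,105.6))
E
```

```text
[0.52594954 0.00658872 0.11927358] 86.63070446354418 [-0.883, 0.164, -0.003, np.float64(-0.211)]
```

Emit:
play_rows(commands=[[[1, -0.03, 0.005, 0, -0.01], [1, -0.08, 0.015, 0, -0.02], [1, -0.15, 0.028, 0, -0.04], [1, -0.23, 0.043, 0, -0.06], [1, -0.32, 0.06, 0, -0.08], [1, -0.41, 0.076, 0, -0.1], [1, -0.5, 0.093, 0, -0.12], [1, -0.59, 0.11, 0, -0.145], [1, -0.68, 0.126, 0, -0.17], [1, -0.76, 0.141, 0, -0.19], [1, -0.82, 0.152, 0, -0.2], [1, -0.86, 0.16, 0, -0.21]]])

```text
clock: 21.03
tcp_pos: [0.5484, -0.1662, 0.1193]
orientation: [1.898, 2.503, -0.0]
contact_force: [-0.4, -1.7, -3.4]
grip_width: 0.0162
gripper_force: 107.4
```

Emit:
play_rows(commands=[[[1, 0, 0, 0, 0], [1, 0, 0, 0, 0], [1, 0, 0, 0, 0]]])

```text
clock: 21.28
tcp_pos: [0.5484, -0.1633, 0.1194]
orientation: [-1.896, -2.504, -0.001]
contact_force: [0.0, -0.1, -3.4]
grip_width: 0.0164
gripper_force: 107.4
```

```bash
cat > st.py <<'E'
from tray import *
o=get_obs();d=viewer.grab_frame('wrist');t=fit(d,o,o['tcp_pos'][2]+.001,0);print(o['clock'],o['tcp_pos'],yaw(o),o['contact_force'],o['moment'])
ty=105.6;a=np.radians(ty);X=np.array([np.cos(a),np.sin(a)]);Y=np.array([np.sin(a),-np.cos(a)])
p=np.array([.5193,-.0606])-X*t[0]-Y*t[1];print(p,rel(o,*p,.075,ty))
E
python3 st.py
```

```text
tray in tool [0.11579198 0.00189575] rms 0.0003926643645035788 338
21.2833 [ 0.54838406 -0.1633413   0.11935799] 105.73048139989149 [ 0.01344031 -0.09870026 -3.41826757] [-0.28452492 -0.10495891 -0.03059371]
[ 0.54861284 -0.1726363 ] [-0.045, -0.012, 0.222, np.float64(0.001)]
```

Emit:
play_rows(commands=[[[1, -0.01, -0.003, 0.02, 0], [1, -0.025, -0.006, 0.05, 0], [1, -0.04, -0.01, 0.09, 0], [1, -0.045, -0.012, 0.13, 0], [1, -0.045, -0.012, 0.17, 0], [1, -0.045, -0.012, 0.2, 0], [1, -0.045, -0.012, 0.215, 0], [1, -0.045, -0.012, 0.222, 0], [1, -0.045, -0.012, 0.222, 0], [1, -0.045, -0.012, 0.222, 0]]])

```text
clock: 22.17
tcp_pos: [0.5487, -0.1737, 0.0751]
orientation: [1.897, 2.504, 0.0]
contact_force: [-0.7, 0.8, -4.2]
grip_width: 0.0165
gripper_force: 107.4
```

```bash
python3 st.py; python3 - <<'E'
from fit import *
o=get_obs();w=viewer.grab_frame('wrist');s=viewer.grab_frame('side')
p=[.5193,-.0606,np.radians(105.3)]
def draw(d,c):
    im=d['pixels'].copy()
    for P in boxes(p,stand): cv2.polylines(im,[cv2.convexHull(w2pix(c,P[[1,3,5,7]]).astype(np.float32)).astype(np.int32)],True,(255,0,0))
    return im
a=draw(w,cam(w,o))[:400,120:520];b=cv2.resize(draw(s,cam(s))[200:340,300:440],(400,400),interpolation=2)
cv2.imwrite('pics/p.png',np.hstack([a,b])[:,:,::-1])
E
```

```text
tray in tool [0.11557029 0.00179071] rms 0.0002301178376677299 338
22.1667 [ 0.54873001 -0.17372232  0.07509756] 105.7057309672262 [-0.67949398  0.76836354 -4.21819818] [-0.30082234 -0.08096797  0.01715359]
[ 0.54865439 -0.17239453] [0.006, 0.001, 0.0, np.float64(0.001)]
```

View pics/p.png

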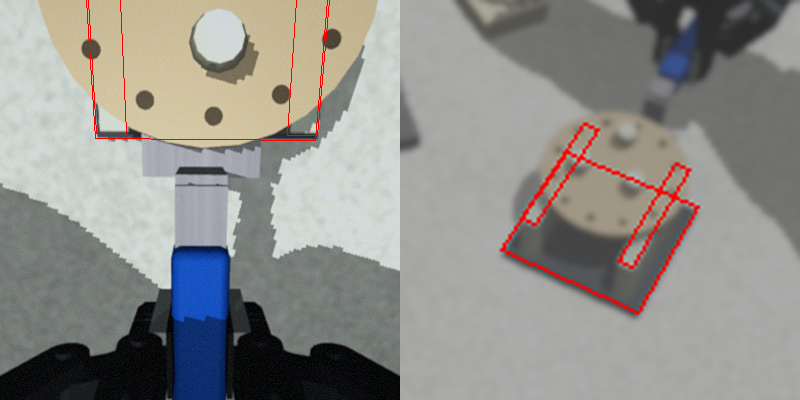

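Emit:
play_rows(commands=[[[1, 0.006, 0, 0.02, 0], [1, 0.006, 0, 0.035, 0], [1, 0.006, 0, 0.047, 0], [1, 0.006, 0, 0.056, 0], [1, 0.006, 0, 0.064, 0], [1, 0.006, 0, 0.072, 0], [1, 0.006, 0, 0.08, 0], [1, 0.006, 0, 0.09, 0], [1, 0.006, 0, 0.105, 0], [1, 0.006, 0, 0.125, 0], [1, 0.006, 0, 0.14, 0], [1, 0.006, 0, 0.14, 0]]])

```text
clock: 23.32
tcp_pos: [0.5476, -0.1726, 0.0461]
orientation: [-1.897, -2.503, 0.001]
contact_force: [-0.5, -0.6, -2.8]
grip_width: 0.0163
gripper_force: 107.6
```

```bash
python3 - <<'E'
from tray import *
o=get_obs();d=viewer.grab_frame('wrist');t=fit(d,o,.06,1);print(o['clock'],o['tcp_pos'],yaw(o),o['contact_force'],o['moment'])
M=R.from_rotvec(o['orientation']).as_matrix();print('tray world',M@np.r_[t,0]+o['tcp_pos'])
E
```

```text
...............##################...################............
...............################......##############.............
................###############......#############..............
..................##############.....###########................
...................############################.................
.....................########################...................
........................##################......................
...............................######...........................
................................................................
................................................................
................................................................
................................................................
................................................................
................................................................
tray in tool [0.11406544 0.00202991] rms 0.00016765256026871284 374
23.3167 [ 0.54763585 -0.1726414   0.04610198] 105.69422987929192 [-0.45229941 -0.61059677 -2.80430095] [-0.06869652  0.02623102 -0.02579466]
tray world [ 0.51873498 -0.06227936  0.04616756]
```

Emit:
play_rows(commands=[[[1, -0.02, 0, 0, 0], [1, -0.05, 0, 0, 0], [1, -0.09, 0, 0, 0], [1, -0.14, 0, 0, 0], [1, -0.2, 0, 0, 0], [1, -0.26, 0, 0, 0], [1, -0.32, 0, 0, 0], [1, -0.38, 0, 0, 0], [1, -0.44, 0, 0, 0], [1, -0.48, 0, 0, 0], [1, -0.5, 0, 0, 0], [1, -0.5, 0, 0, 0]]])

```text
clock: 24.37
tcp_pos: [0.5753, -0.2703, 0.0468]
orientation: [1.899, 2.502, -0.0]
contact_force: [-0.0, -0.2, -0.8]
grip_width: 0.0159
gripper_force: 107.6
```

Emit:
play_rows(commands=[[[1, 0, 0, -0.1, 0], [1, 0, 0, -0.25, 0], [1, 0, 0, -0.4, 0], [1, 0, 0, -0.5, 0], [1, 0, 0, -0.5, 0], [1, 0, 0, -0.5, 0]]])

```text
clock: 24.87
tcp_pos: [0.5759, -0.2683, 0.1481]
orientation: [1.895, 2.503, 0.001]
contact_force: [1.0, -0.0, -1.3]
grip_width: 0.0164
gripper_force: 107.8
```

```bash
python3 - <<'E'
from tray import *
o=get_obs();d=viewer.grab_frame('wrist');print(o['clock'],o['tcp_pos'],yaw(o),o['contact_force'])
s=viewer.grab_frame('side');c=cam(s);h=cv2.cvtColor(s['pixels'],cv2.COLOR_RGB2HSV)
x=viewer.trace(s,'tray');print([(a['score'],a['rect']) for a in x[:2]])
if x:
    cn=max(cv2.findContours(x[0]['pixels'].astype(np.uint8),0,1)[0],key=cv2.contourArea)[:,0];Q=pix2w(c,cn,.06)[:,:2]
    print(least_squares(lambda q:np.hypot(*(Q-q[:2]).T)-q[2],[.52,-.06,.054],loss='soft_l1',f_scale=.002).x)
print(rel(o,.4626,-.3157,.10,73.9))
E
```

```text
24.8667 [ 0.57586799 -0.26834779  0.14805787] 105.7548337854417 [ 0.95016083 -0.04359731 -1.29218791]
[(0.88, [351.4, 245.8, 399.3, 289.3])]
[ 0.51886306 -0.06042223  0.0544177 ]
[-0.074, -0.61, 0.239, np.float64(0.354)]
```

Emit:
play_rows(commands=[[[1, -0.02, -0.1, 0, 0.05], [1, -0.04, -0.22, 0, 0.12], [1, -0.06, -0.34, 0, 0.19], [1, -0.07, -0.46, 0, 0.26], [1, -0.074, -0.56, 0, 0.32], [1, -0.074, -0.61, 0, 0.354], [1, -0.074, -0.61, 0.1, 0.354], [1, -0.074, -0.61, 0.2, 0.354], [1, -0.074, -0.61, 0.3, 0.354], [1, -0.074, -0.61, 0.4, 0.354], [1, -0.074, -0.61, 0.5, 0.354], [1, -0.074, -0.61, 0.5, 0.354]]])

```text
clock: 26.02
tcp_pos: [0.4583, -0.3142, 0.0422]
orientation: [-2.505, -1.883, 0.005]
contact_force: [-0.9, 1.2, -1.9]
grip_width: 0.0162
gripper_force: 107.5
```

```bash
python3 - <<'E'
from h import *
o=get_obs();print(o['clock'],o['tcp_pos'],yaw(o),o['contact_force'],rel(o,.4626,-.3157,.0155,73.9))
E
```

```text
26.0167 [ 0.45831435 -0.3142245   0.04219345] 73.8641589919311 [-0.93629189  1.18841956 -1.94754577] [-0.001, 0.024, 0.133, np.float64(-0.0)]
```

Emit:
play_rows(commands=[[[1, 0, 0, 0.04, 0], [1, 0, 0, 0.08, 0], [1, 0, 0, 0.11, 0], [1, 0, 0, 0.12, 0], [1, 0, 0, 0.12, 0], [1, 0, 0, 0.12, 0]]])

```text
clock: 26.52
tcp_pos: [0.462, -0.3164, 0.0233]
orientation: [2.511, 1.887, 0.0]
contact_force: [-0.5, -0.6, -1.1]
grip_width: 0.0165
gripper_force: 107.6
```

```bash
python3 - <<'E'
from h import *
o=get_obs();print(o['clock'],o['tcp_pos'],yaw(o),o['contact_force'],o['moment'],rel(o,.4626,-.3157,.0152,73.9))
E
```

```text
26.5167 [ 0.46199776 -0.31635851  0.0232649 ] 73.83348858034128 [-0.46093433 -0.5748691  -1.09003183] [-0.1016941   0.02265165  0.05895956] [0.004, 0.002, 0.04, np.float64(-0.001)]
```

Emit:
play_rows(commands=[[[1, 0, 0, 0.015, 0], [1, 0, 0, 0.03, 0], [1, 0, 0, 0.04, 0], [1, 0, 0, 0.04, 0], [0.5, 0, 0, 0.04, 0], [0.2, 0, 0, 0.04, 0], [-0.1, 0, 0, 0.04, 0], [-0.4, 0, 0, 0.04, 0], [-0.4, 0, 0, 0.04, 0], [-0.4, 0, 0, 0.04, 0], [-0.4, 0, 0, 0.04, 0], [-0.4, 0, 0, 0.04, 0]]])

```text
clock: 27.52
tcp_pos: [0.4618, -0.3162, 0.0149]
orientation: [-2.512, -1.887, -0.0]
contact_force: [-0.3, -0.7, -0.1]
grip_width: 0.0596
gripper_force: 0.0
```

Emit:
play_rows(commands=[[[-0.4, 0, 0, -0.1, 0], [-0.4, 0, 0, -0.25, 0], [-0.4, 0, 0, -0.45, 0], [-0.4, 0, 0, -0.65, 0], [-0.4, 0, 0, -0.85, 0], [-0.4, 0, 0, -0.95, 0], [-0.4, 0, 0, -0.95, 0], [-0.4, 0, 0, -0.95, 0]]])

```text
clock: 28.18
tcp_pos: [0.4623, -0.3167, 0.2063]
orientation: [2.51, 1.885, 0.001]
contact_force: [-0.9, 0.7, -0.3]
grip_width: 0.0601
gripper_force: 0.0
```

```bash
python3 - <<'E'
from h import *
o=get_obs();print(o['clock'],o['tcp_pos'],yaw(o),o['grip_width'],o['contact_force'])
d=viewer.grab_frame('wrist');c=cam(d,o);h=cv2.cvtColor(d['pixels'],cv2.COLOR_RGB2HSV)
m=((h[...,0]>100)&(h[...,0]<125)&(h[...,1]>150)).astype(np.uint8)
n,l,st,ce=cv2.connectedComponentsWithStats(m);
for i in range(1,n):
    if st[i,4]>300: print('blue',st[i],pix2w(c,ce[i],.044)[0])
x=viewer.trace(d,'lifter')[:1];print([(a['score'],a['rect'],pix2w(c,[(a['rect'][0]+a['rect'][2])/2,a['rect'][1]],.002)) for a in x])
s=viewer.grab_frame('side')
for t in ['tray','lifter','jar','bowl','brush','blank','model_a']: print(t,[(round(a['score'],2),np.round(a['rect']).tolist()) for a in viewer.trace(s,t)[:2]])
E
```

```text
28.1833 [ 0.4623153  -0.31666594  0.20625838] 73.81749940858566 0.060104354595062526 [-0.9463249   0.6604776  -0.32238722]
blue [ 307  177   23  113 2391] [ 0.45788724 -0.32639743  0.044     ]
blue [ 465  338   79   33 1488] [ 0.58391576 -0.46854432  0.044     ]
[(0.57, [294.3, 38.4, 348.1, 296.0], array([[ 0.50059074, -0.18833464,  0.002     ]]))]
tray [(0.69, [318.0, 182.0, 353.0, 217.0]), (0.64, [353.0, 244.0, 400.0, 288.0])]
lifter [(0.67, [408.0, 214.0, 483.0, 265.0])]
jar [(0.7, [219.0, 229.0, 253.0, 273.0])]
bowl [(0.89, [154.0, 267.0, 204.0, 308.0])]
brush [(0.98, [276.0, 202.0, 307.0, 256.0])]
blank [(0.58, [353.0, 166.0, 392.0, 199.0])]
model_a [(0.9, [137.0, 428.0, 186.0, 480.0]), (0.59, [319.0, 182.0, 349.0, 214.0])]
```

```bash
python3 -c "
from h import *
print(r.hand_in())"
```

```text
the job is handed in; nothing more can be done
None
```

The job is handed in at about 28 s of robot time: the tray sits on the stand's two rails about 1 mm off centre by my camera measurements. The lifter lies flat on the open bench, released, and the bystanders show no movement in the side camera; when I first laid the lifter down by the blade, it dropped about 12 mm as the fingers opened.

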